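# Re-mix a sample tube on the touch vortex mixer

## Robot

A 7-joint arm with a two-finger parallel gripper is mounted at the origin on a cart in front of the work surface, level with it; the furniture and walls round the work are solid. World frame = base frame: x ahead of the robot, y to its left, z up, the work surface at z = 0. Lengths are in m, angles in rad, forces in N, time in s.
With the tool pointing down it reaches from about 0.35 to 0.9 m from the base axis. Payload 8.1 kg.
Tool frame: the origin (TCP) lies at the very end of the fingers, on their centre line; the grasp point (between the pads) lies 19 mm behind it; z points along the fingers, y is the line along which they close (so a half turn about z gives the same grasp; the last joint's range is limited). The gripper opens to 92 mm and grips with 3 to 60 N. Pads are 19 mm wide; open, the fingers measure 130 mm over their backs; the gripper's body (75 mm by 190 mm) begins 47 mm behind the grasp point.
Start: joints at [-1.363, 0.434, 0.025, 1.573, -0.012, 1.134, -0.075], TCP at [0.191, 0.595, 0.227] pointing down, gripper open.
Joint ranges: [-2.62, 2.62], [-0.44, 2.09], [-1.27, 1.32], [0.08, 2.57], [-1.32, 4.46], [0.12, 2], [-2.74, 2.74]. Speed limits (rad/s): [2.22, 2.22, 3.01, 3.01, 3.14, 3.14, 3.14].

## Interface

Orientations are given as a rotation vector (axis times angle).
In Python, from cell import observe, get_image, sign_off, find_in, trace, place_of gives the robot as it stands. The module is installed in compiled form; this text tells all that it offers.
- The arm moves only by the shell command python3 -m handwheel 'ROWS' [OPENING] [FORCE]. ROWS is JSON, a list of rows, each a list of 6 numbers: the shift along the tool's x, y, z each as a share of 0.02 m, from -1 to 1, then the turn, a rotation vector about the tool's x, y, z each as a share of 4 degrees, from -1 to 1. A call has 1 to 8 rows; each row shifts and turns the commanded pose from where the row before left it, along the tool's axes as they then stand; what a row does not reach is not made up. A row lasts 1/12 s, in which the tool goes at most 41.7 mm and 7.16 degrees, less where a joint would pass 70% of its speed; a pose out of reach is approached as far as the arm can. A call with a number of a shift or a turn outside -1 to 1 is refused whole. A call with a gripper value outside its range is refused whole. OPENING is the opening, from 0 (shut) to 1 (fully open), set as the call begins (- or left out, the last holds). The fingers move at their own pace and stop on an object; FORCE is the grip in N (left out, the last holds). Time passes only in rows, so rows that do not move let the fingers close. It gives the time, the measured TCP pose, the force, the opening and the grip force at its end, in the units of the state.
- observe(): the state, without advancing time (a new reading comes with each control period).
- get_image(name): name is "scene" or "top"; returns a dict with "image" (480x640x3 uint8, red, green, blue), "fx", "fy", "cx", "cy" (pixels), "position" and "orientation" of the camera in the world. Camera axes: x right, y down, z forward; pixel columns grow to the right and rows downward; lengths in m; the calibration is good to about 2 mm. A picture is of the moment at which its call begins. There is no depth.
- sign_off(): hands the job in; it is judged then, once.
Trained networks look in the newest picture that a camera, given by its name, has taken for a name from the list of things; names that differ only in an ending like _2 or _b are one class to them, and where a whole thing is asked for, a point or a joint stands for the part that bears it (a point fixed in the world has none). Each returns a list of dicts, best first, with "score" (0 to 1); they miss things now and then, are a little off and sometimes report something else, mostly with a low value. They report only what shows in the picture. A call takes as long as a camera call.
- find_in(label, camera): "rect" ([centre column, centre row, width, height] as shares, 0 to 1, of the picture: columns of its width, rows of its height, round what is visible of it).
- trace(label, camera): "region" (480x640 bool, what is visible of it) and "rect" ([centre column, centre row, width, height] as shares, 0 to 1, of the picture: columns of its width, rows of its height, round what is visible of it).
- place_of(label, camera): "point" ([column, row] as shares, 0 to 1, of the picture: columns of its width, rows of its height: a listed point, or the origin of a listed thing).
The state is a dict: "clock": time; "joints": joint angles; "dq": joint speeds; "joint_efforts": joint torques, N m; "position": TCP position; "ee_rot": TCP orientation; "force": force on the tool from outside, world axes, zero at the start; "ft_torque": the same for the moment, N m; "width": opening from 0.0 (shut) to 1.0 (fully open); "gripper_force": force on a finger pad.
Only numpy, scipy, OpenCV 4.12 (cv2) and the standard library are available. Lean on these libraries where they do the work, as an engineer would, in place of code of your own. Each camera call takes 0.05 s, during which the arm holds its last target. There are 200 camera calls.

## Task

Mix the long sample tube again: take it out of the sloping rack, hold it upright and press its tip down into the round cup of the vortex mixer until the sprung cup is fully down, and keep it pressed like that for two full seconds. Then put the tube back fully home in its own place in the rack and let go; leave the two short tubes and the other things on the desk where they are.

Things in the scene. Friction and masses are not known exactly. Their poses are not given: they have to be found in the camera images.
- long_tube: the long screw-capped sample tube: off-white body, 118 mm long with its cap, body 29 mm in diameter, with a round (half-ball) bottom; ribbed grey cap 34 mm in diameter, the top 16 mm. Origin at the tip (lowest point of the round bottom), z along the tube to the cap. It starts in one of the rack's three places and stands 52 mm out of the top sheet (a short tube 28 mm)
- long_tube_cap (a point): middle of the long tube's cap, on its axis, 110 mm from the tip; axes as the tube
- short_tube_1: a short tube of the same make, 94 mm long, same diameters and cap; origin at its tip, z along the tube; in another place of the rack
- short_tube_2: the other short tube, the same as short_tube_1
- tube_rack: fixed sloping tube rack, 120 mm deep (x), 198 mm wide (y), about 115 mm high: aluminium sheets between two grey cheeks. Origin under its middle on the desk, -x is its front, z up. Three places along its y, at -60, 0 and +60 mm; the tubes lean 35 degrees from vertical, caps to the front (-x)
- rack_place (a point): where a tube's tip rests in the middle place of the rack (rack frame x = 28 mm, y = 0, z = 33 mm); its z axis is the place's axis, pointing out of the hole, its y the rack's y. Holes are 32.5 mm wide; along this z the lower holed sheet lies at 30 to 34 mm and the top one at 62 to 66 mm
- mixer: fixed vortex mixer, a white housing 124 mm deep (x), 96 mm wide (y), 50 mm high with a dial and a rocker at its front (-x) and a black rubber cup on its grey neck; origin under its middle on the desk, z up. The cup's axis stands 18 mm behind (+x of) the origin
- cup_floor (a point): middle of the floor of the mixer's cup (inner floor 23 mm across, widening to a mouth 40 mm across, 11 mm above the floor; outside 48 mm); 75 mm above the desk while the cup is up, and goes down with it
- mixer_cup (a joint): how far the sprung cup is pressed down, m: 0 up, 0.008 fully down; needs about 3 N to start and 10 N to be fully down; springs back
- pc_tower: fixed obstacle: tall black computer tower at the right of the work, 345 mm deep (x), 180 mm wide (y), 405 mm high, origin under its middle on the desk; keep arm and gripper clear of it
- monitor: fixed obstacle: screen at the back, 557 mm wide; its lower edge is 230 mm above the desk and its face about 60 mm in front of (-x of) this origin
- label_roll: bystander: white roll of labels lying flat, 58 mm in diameter, 33 mm high, origin under its middle
- marker: bystander: marker pen lying on the desk, 135 mm long, 17 mm thick, origin under its middle

How it is judged:
By the outcome, as a careful person would: the job done as asked, in the order asked, and still so for the second after the job is handed in, with the robot touching nothing.
It also fails if it takes over 58 s, if anything falls off the work surface, if the arm or the gripper's body presses on something with over 40 N, if the wrist force passes 120 N, or if a joint passes its speed limit or range.

## Working session

There is one attempt and no reset: what is moved stays moved. The work goes in short steps, Python scripts to look and compute and a shell command to move; the robot and the scene stay as the last step left them, time stands still between calls to the robot, and variables do not carry over. Pictures are saved under pics/ and viewed, at most 10 in all, crops included, and the job is handed in when it is done.

```bash
mkdir -p pics
cat > h.py <<'E'
import numpy as np, cv2
from scipy.spatial.transform import Rotation as R
from cell import *
def cam(n):
    g=get_image(n); 
    q=np.array(g["orientation"]); 
    g["R"]=R.from_rotvec(q).as_matrix() if q.size==3 else (q if q.shape==(3,3) else R.from_quat(q).as_matrix())
    return g
def ray(g,p):
    u,v=p[0]*640,p[1]*480
    d=g["R"]@np.array([(u-g["cx"])/g["fx"],(v-g["cy"])/g["fy"],1]); return np.array(g["position"]),d/np.linalg.norm(d)
def tri(r1,r2):
    (a,d),(b,e)=r1,r2
    s=np.linalg.lstsq(np.stack([d,-e],1),b-a,rcond=None)[0]
    p,q=a+s[0]*d,b+s[1]*e
    return (p+q)/2,np.linalg.norm(p-q)
def proj(g,X):
    c=g["R"].T@(np.array(X)-np.array(g["position"])); return g["fx"]*c[0]/c[2]+g["cx"],g["fy"]*c[1]/c[2]+g["cy"]
E
python3 - <<'E'
from h import *
G={n:cam(n) for n in("scene","top")}
for n,g in G.items():
    print(n,g["position"],g["orientation"],g["fx"],g["cx"],g["cy"])
    cv2.imwrite(f"pics/{n}0.png",g["image"][:,:,::-1])
for l in["long_tube","long_tube_cap","short_tube_1","tube_rack","rack_place","mixer","cup_floor","label_roll","marker","pc_tower","monitor"]:
    P={n:place_of(l,n) for n in G}
    print(l,{n:[(round(d["score"],2),np.round(np.array(d["point"])*[640,480],1).tolist()) for d in P[n][:3]] for n in P})
    if P["scene"] and P["top"]:
        x,e=tri(ray(G["scene"],P["scene"][0]["point"]),ray(G["top"],P["top"][0]["point"])); print("   ",x.round(4),round(e,4))
print(observe())
E
```

```text
scene [0.82847329 0.81272288 0.98686635] [-0.39012804 -2.78072899  1.10042303] 501.9835131009003 321.498038691226 235.4944385079932
top [ 0.37882671 -0.01791522  1.42930061] [-2.16716861  2.10186791 -0.17746614] 490.617198718582 326.3945091492903 237.28687273524392
long_tube {'scene': [(0.67, [373.3, 347.4])], 'top': [(0.68, [213.2, 261.0])]}
    [0.5369 0.3057 0.0337] 0.0066
long_tube_cap {'scene': [(0.58, [399.3, 305.8])], 'top': [(0.6, [219.1, 278.9]), (0.45, [251.4, 239.9])]}
    [0.4769 0.2691 0.1165] 0.0006
short_tube_1 {'scene': [(0.76, [355.0, 330.1]), (0.76, [335.6, 313.5])], 'top': [(0.55, [250.2, 241.2]), (0.5, [232.9, 252.2])]}
    [0.577  0.2217 0.0049] 0.0501
tube_rack {'scene': [(0.85, [360.5, 331.6])], 'top': [(0.88, [240.1, 262.4]), (0.71, [215.5, 258.1])]}
    [ 0.539   0.2362 -0.0075] 0.0051
rack_place {'scene': [(0.75, [355.9, 332.4]), (0.7, [338.8, 314.2])], 'top': [(0.57, [235.5, 251.2])]}
    [0.563  0.2491 0.0209] 0.0065
mixer {'scene': [(0.9, [344.0, 255.5])], 'top': [(0.97, [320.7, 277.1])]}
    [ 0.5022 -0.0014 -0.0137] 0.0021
cup_floor {'scene': [(0.52, [3
[... 450 characters left out ...]
7])], 'top': []}
{'clock': 1.2, 'joints': array([-1.36258167,  0.43453296,  0.02501337,  1.57319492, -0.01159175,
        1.13399948, -0.07510455]), 'dq': array([-0.00104613,  0.0003967 ,  0.00063768,  0.00154551, -0.00032077,
        0.00017639, -0.00022753]), 'joint_efforts': array([ 9.78720236e-04, -6.67667913e+01,  9.84541364e-01, -3.14805579e+01,
       -6.05031475e-02,  3.29407258e-02,  6.79572111e-06]), 'position': array([0.1911866 , 0.59505623, 0.22672347]), 'ee_rot': array([4.86411639e-01, 3.10368171e+00, 1.33718086e-05]), 'force': array([-0.9624491, -0.4030202, -0.4513652]), 'ft_torque': array([0.02691015, 0.03539197, 0.01300775]), 'gripper_force': 0.0, 'width': 1.0026119347361764}
```

Run:
```python
import cv2
for n,(x,y,w,h) in {"scene":(260,180,260,195),"top":(170,190,240,180)}.items():
    a=cv2.imread(f"pics/{n}0.png")[y:y+h,x:x+w]; cv2.imwrite(f"pics/{n}0c.png",cv2.resize(a,(800,600),interpolation=cv2.INTER_CUBIC))
```

```text
(no output)
```

View pics/scene0.png

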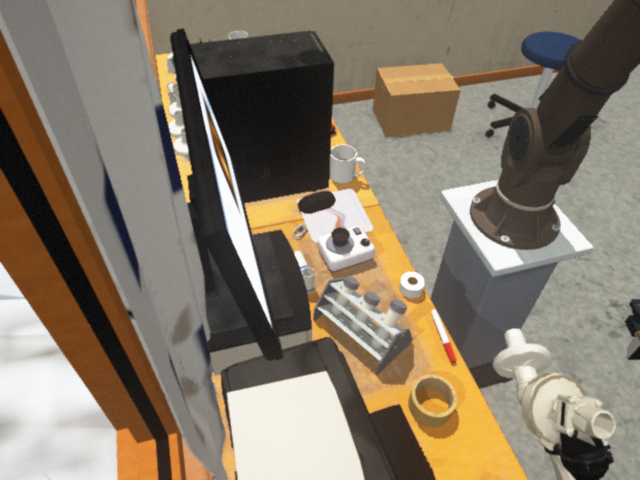

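View pics/scene0c.png

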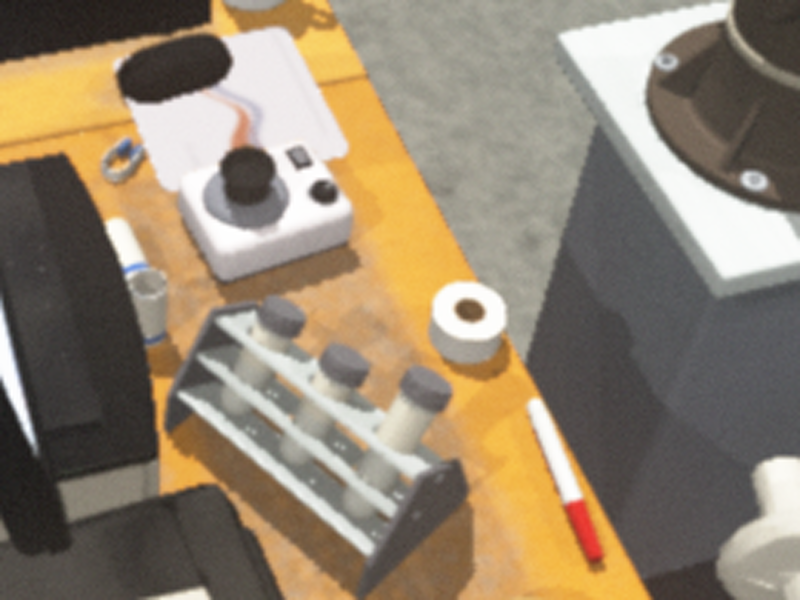

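View pics/top0c.png

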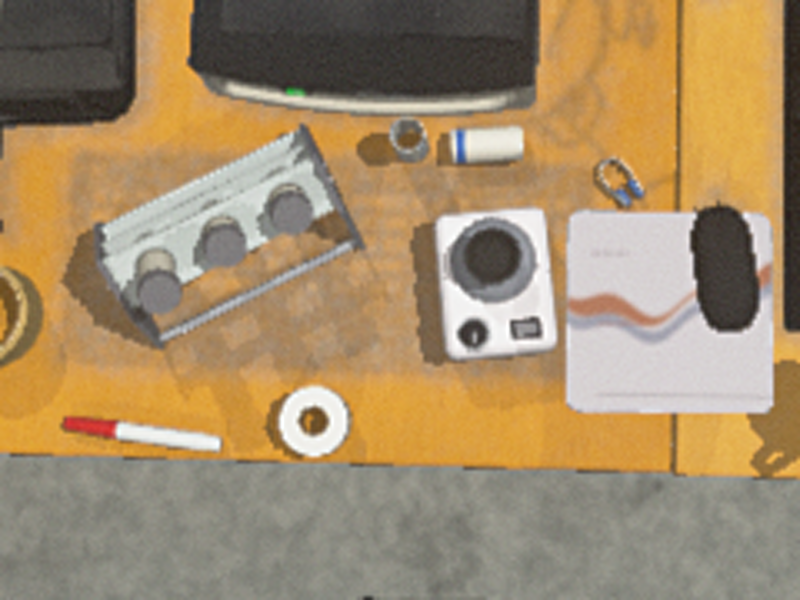

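The scene crop shows three tubes in the rack. The long one stands out most, at the end nearest the marker: cap at about (398,306) in scene and (217,277) in top. The mixer cup is at about (341,234) in scene and (317,267) in top. Next I fit the rack and mixer poses.

```bash
cat > fit.py <<'E'
from h import *
from scipy.optimize import least_squares
G={n:cam(n) for n in("scene","top")}
S=lambda u,v:(260+u*.325,180+v*.325); T=lambda u,v:(170+u*.3,190+v*.3)
s,c=np.sin(np.radians(35)),np.cos(np.radians(35))
ax=np.array([-s,0,c])
cl=np.array([.028,.06,.033])+.110*ax; c0=np.array([.028,0,.033])+.086*ax; c1=c0-[0,.06,0]
obs=[("top",cl,T(158,289)),("top",c0,T(224,242)),("top",c1,T(290,209)),("scene",cl,S(425,389)),("scene",c0,S(343,367)),("scene",c1,S(280,318))]
def W(p,X): a=p[2]; return np.array([p[0]+np.cos(a)*X[0]-np.sin(a)*X[1],p[1]+np.sin(a)*X[0]+np.cos(a)*X[1],X[2]])
def res(p,o=obs): return np.concatenate([np.array(proj(G[n],W(p,X)))-uv for n,X,uv in o])
r=least_squares(res,[.54,.24,.4]); p=r.x
for i in range(3):
    (a,x,u),(b,_,v)=obs[i],obs[i+3]
    X,e=tri(ray(G["top"],np.array(u)/[640,480]),ray(G["scene"],np.array(v)/[640,480])); print("cap",X.round(4),round(e,4),"model",W(p,x).round(4))
if __name__=="__main__":
    print("rack",p.round(4),np.degrees(p[2]),r.fun.reshape(-1,2).round(2).tolist())
    for a,b,z in ((T(489,258),S(248,162),'mouth'),):
        X,e=tri(ray(G["top"],np.array(a)/[640,480]),ray(G["scene"],np.array(b)/[640,480])); print(z,X.round(4),round(e,4))
    for n in G:
        d=trace("mixer",n)[0]["region"]; print(n,"mixer area",d.sum())
        im=G[n]["image"][:,:,::-1].copy(); k=3; x0,y0=(300,200) if n=="scene" else (190,210); im=im[y0:y0+195,x0:x0+260]; im=cv2.resize(im,None,fx=k,fy=k,interpolation=cv2.INTER_CUBIC)
        def dot(X,col): u=proj(G[n],X); cv2.circle(im,(int((u[0]-x0+.5)*k),int((u[1]-y0+.5)*k)),2,col,-1)
        for x in(-.06,.06):
            for y in(-.099,.099): dot(W(p,[x,y,0]),(0,0,255))
        for y,L in((.06,.118),(0,.094),(-.06,.094)):
            for t in(0,L-.016,L): dot(W(p,np.array([.028,y,.033])+t*ax),(0,255,0))
            for f in np.linspace(0,6.28,24): dot(W(p,np.array([.028,y,.033])+L*ax+.017*(np.cos(f)*np.array([0,1,0])+np.sin(f)*np.array([c,0,s]))),(255,0,255))
        for h,rr in((.086,.024),):
            for f in np.linspace(0,6.28,32): dot([X[0]+rr*np.cos(f),X[1]+rr*np.sin(f),h],(255,255,0))
        cv2.imwrite(f"pics/{n}_fit.png",im)
E
python3 fit.py
```

```text
cap [0.4821 0.273  0.1215] 0.0009 model [0.4823 0.2733 0.1231]
cap [0.5231 0.2266 0.1008] 0.0022 model [0.5232 0.2273 0.1034]
cap [0.552  0.1739 0.1016] 0.0016 model [0.552  0.1747 0.1034]
rack [0.5419 0.2375 0.501 ] 28.70357896196294 [[-0.36, 0.0], [-0.64, 0.2], [-0.5, 0.17], [-0.16, -0.34], [-0.31, -0.55], [-0.2, -0.33]]
mouth [0.52   0.0091 0.0893] 0.0027
scene mixer area 1854
top mixer area 1472
```

```bash
python3 -c "
import cv2,numpy as np
a=cv2.imread('pics/scene_fit.png')[:,:440];b=cv2.imread('pics/top_fit.png')[:,:440]
m=np.hstack([a,b]);cv2.imwrite('pics/both.png',cv2.resize(m,(800,int(m.shape[0]*800/m.shape[1]))))"
```

```text
(no output)
```

View pics/both.png

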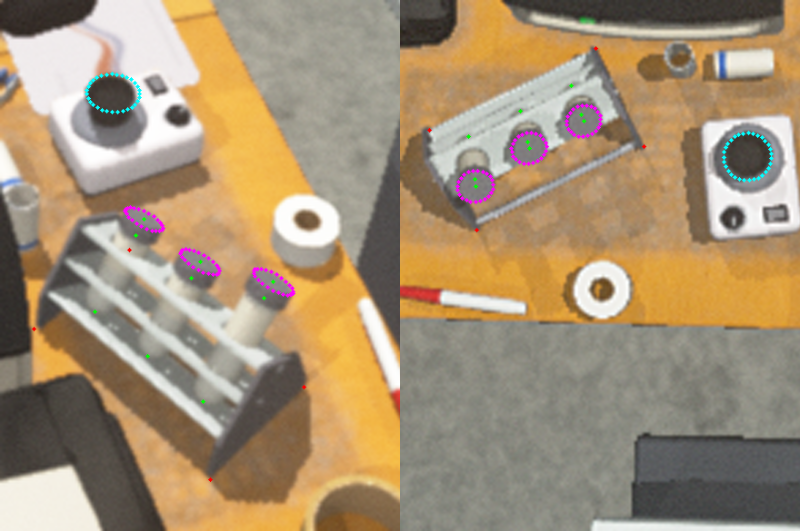

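The overlay matches: projected caps (magenta), rack corners (red) and cup (cyan) all sit on the picture. Triangulated cap heights agree with the model to 2 mm. Next I check obstacle clearances and compute the grasp pose.

```bash
cat > goal.py <<'E'
import numpy as np
from scipy.spatial.transform import Rotation as R
p=np.array([.5419,.2375,.501]); s,c=np.sin(np.radians(35)),np.cos(np.radians(35))
Q=R.from_euler('z',p[2])
axw=Q.apply([-s,0,c]); tip=np.array([p[0],p[1],0])+Q.apply([.028,.06,.033])
yt=Q.apply([c,0,s]); zt=-axw; Rg=R.from_matrix(np.stack([np.cross(yt,zt),yt,zt],1))
def at(d): return tip+axw*d   # TCP when d from the tip along place axis
def down(a): # tool down, tool y at azimuth a
    y=np.array([np.cos(a),np.sin(a),0]); z=np.array([0,0,-1.]); return R.from_matrix(np.stack([np.cross(y,z),y,z],1))
def need(P,Rt,o=None):
    from cell import observe
    o=o or observe(); R0=R.from_rotvec(o["ee_rot"]); 
    d=R0.inv().apply(P-o["position"])/.02; w=(R0.inv()*Rt).as_rotvec()
    print("shift(tool,units of 20mm)",d.round(2),"turn(units of 4deg)",(np.degrees(w)/4).round(2),"world left mm",((P-o["position"])*1e3).round(1),"F",o["force"].round(1),"t",round(o["clock"],2),"w",round(o["width"],3),"gf",round(o["gripper_force"],1),"q",o["joints"].round(2))
E
python3 - <<'E'
from h import *; from goal import *
G={n:cam(n) for n in("scene","top")}
def at_z(n,u,v,z):
    a,d=ray(G[n],(u/640,v/480)); return (a+d*(z-a[2])/d[2]).round(3)
print("mon",at_z("scene",275,350,.23),at_z("top",227,209,.23),at_z("top",280,223,.23),at_z("top",332,217,.23))
print("pc bottom",at_z("scene",330,190,0),at_z("scene",222,200,0),"top corner",at_z("scene",332,65,.405))
print("top pc left edge",at_z("top",407,200,0.4),at_z("top",407,288,0.4))
print("pre",at(.20),"grasp",at(.091)); need(at(.20),Rg); need(at(.091),Rg)
E
```

```text
mon [0.763 0.368 0.23 ] [0.644 0.236 0.23 ] [0.612 0.102 0.23 ] [ 0.631 -0.027  0.23 ]
pc bottom [ 0.467 -0.246  0.   ] [ 0.781 -0.286  0.   ] top corner [ 0.481 -0.233  0.405]
top pc left edge [ 0.638 -0.186  0.4  ] [ 0.449 -0.187  0.4  ]
pre [0.43702361 0.24847656 0.19683041] grasp [0.49185993 0.27850501 0.10754284]
shift(tool,units of 20mm) [-17.   -12.74   1.49] turn(units of 4deg) [-8.32 -3.32 10.52] world left mm [ 245.9 -346.6  -29.9] F [ 0.5  0.  -0.7] t 1.5 w 0.999 gf 0.0 q [-1.36  0.43  0.03  1.57 -0.01  1.13 -0.08]
shift(tool,units of 20mm) [-19.16 -10.47   5.96] turn(units of 4deg) [-8.32 -3.32 10.52] world left mm [ 300.7 -316.5 -119.2] F [ 0.5  0.  -0.7] t 1.5 w 0.999 gf 0.0 q [-1.36  0.43  0.03  1.57 -0.01  1.13 -0.08]
```

```bash
python3 -m handwheel '[[-0.85,-0.64,0,0,0,0],[-0.85,-0.64,0,0,0,0],[-0.85,-0.64,0,0,0,0],[-0.85,-0.64,0,0,0,0],[-0.85,-0.64,0,0,0,0],[-0.85,-0.64,0,0,0,0],[-0.85,-0.64,0,0,0,0],[-0.85,-0.64,0,0,0,0]]' 0.75 30 && python3 -m handwheel '[[-0.85,-0.64,0,0,0,0],[-0.85,-0.64,0,0,0,0],[-0.85,-0.64,0,0,0,0],[-0.85,-0.64,0,0,0,0],[-0.85,-0.64,0,0,0,0],[-0.85,-0.64,0,0,0,0],[-0.85,-0.64,0,0,0,0],[-0.85,-0.64,0,0,0,0]]'; python3 -c "
from goal import *; need(at(.2),Rg)"
```

```text
clock: 2.17
position: [0.2899, 0.4551, 0.2269]
ee_rot: [0.486, 3.104, 0.0]
force: [1.2, 0.8, -0.2]
width: 0.747
gripper_force: 0.0
clock: 2.83
position: [0.388, 0.316, 0.2269]
ee_rot: [0.486, 3.103, 0.001]
force: [0.1, 0.8, 0.6]
width: 0.753
gripper_force: 0.0
shift(tool,units of 20mm) [-3.37 -2.47  1.51] turn(units of 4deg) [-8.31 -3.32 10.53] world left mm [ 49.  -67.6 -30.1] F [0.1 0.8 0.6] t 2.83 w 0.753 gf 0.0 q [-0.91  0.23  0.14  1.88 -0.04  1.03  0.51]
```

```bash
python3 -m handwheel '[[0,0,0,-0.7,-0.28,0.88],[0,0,0,-0.7,-0.28,0.88],[0,0,0,-0.7,-0.28,0.88],[0,0,0,-0.7,-0.28,0.88],[0,0,0,-0.7,-0.28,0.88],[0,0,0,-0.7,-0.28,0.88],[0,0,0,-0.7,-0.28,0.88],[0,0,0,-0.7,-0.28,0.88]]' && python3 -m handwheel '[[0,0,0,-0.7,-0.28,0.88],[0,0,0,-0.7,-0.28,0.88],[0,0,0,-0.7,-0.28,0.88],[0,0,0,-0.6,-0.24,0.8]]'; python3 -c "
from goal import *; need(at(.2),Rg)"
```

```text
clock: 3.5
position: [0.3875, 0.3169, 0.2272]
ee_rot: [1.139, 2.646, 0.529]
force: [1.1, -0.8, -0.3]
width: 0.748
gripper_force: 0.0
clock: 3.83
position: [0.3882, 0.3153, 0.2266]
ee_rot: [1.34, 2.419, 0.691]
force: [0.8, -0.4, -0.1]
width: 0.752
gripper_force: 0.0
shift(tool,units of 20mm) [-4.09 -0.58  1.5 ] turn(units of 4deg) [-0.61 -0.17  0.79] world left mm [ 48.8 -66.8 -29.7] F [ 0.8 -0.4 -0.1] t 3.83 w 0.752 gf 0.0 q [-1.04 -0.03  0.08  2.35  0.68  0.38 -0.99]
```

```bash
python3 -m handwheel '[[-0.82,-0.12,0.3,0,0,0],[-0.82,-0.12,0.3,0,0,0],[-0.82,-0.12,0.3,0,0,0],[-0.82,-0.12,0.3,0,0,0],[-0.82,-0.12,0.3,0,0,0],[0,0,0,0,0,0]]'; python3 -c "
from goal import *; need(at(.2),Rg)"
```

```text
clock: 4.33
position: [0.4382, 0.2451, 0.1955]
ee_rot: [1.342, 2.419, 0.684]
force: [-0.5, -0.8, 0.9]
width: 0.751
gripper_force: 0.0
shift(tool,units of 20mm) [ 0.17  0.07 -0.04] turn(units of 4deg) [-0.66 -0.12  0.78] world left mm [-1.1  3.4  1.3] F [-0.5 -0.8  0.9] t 4.33 w 0.751 gf 0.0 q [-0.91  0.02  0.23  2.4   0.48  0.18 -0.57]
```

```bash
python3 -m handwheel '[[0.17,0.07,0.4,-0.66,-0.12,0.78],[0,0,0.9,0,0,0],[0,0,0.9,0,0,0],[0,0,0,0,0,0]]'; python3 -c "
from goal import *; need(at(.091),Rg);need(at(.2),Rg)"
```

```text
clock: 4.67
position: [0.4532, 0.2527, 0.1728]
ee_rot: [1.351, 2.392, 0.69]
force: [-0.2, 0.2, -1.0]
width: 0.752
gripper_force: 0.0
shift(tool,units of 20mm) [0.23 0.16 4.  ] turn(units of 4deg) [-0.46  0.09  0.63] world left mm [ 38.6  25.8 -65.3] F [-0.2  0.2 -1. ] t 4.67 w 0.752 gf 0.0 q [-0.76  0.1   0.08  2.41  1.    0.12 -1.12]
shift(tool,units of 20mm) [ 0.19 -0.01 -1.45] turn(units of 4deg) [-0.46  0.09  0.63] world left mm [-16.2  -4.2  24. ] F [-0.2  0.2 -1. ] t 4.67 w 0.752 gf 0.0 q [-0.76  0.1   0.08  2.41  1.    0.12 -1.12]
```

```bash
python3 -m handwheel '[[0.1,0.08,0.5,-0.15,0,0.2],[0.1,0.08,0.5,-0.15,0,0.2],[0,0,0.5,-0.15,0,0.2],[0,0,0.5,0,0,0],[0,0,0,0,0,0],[0,0,0,0,0,0]]'; python3 -c "
from goal import *; need(at(.091),Rg)"
```

```text
clock: 5.17
position: [0.4656, 0.2588, 0.1541]
ee_rot: [1.37, 2.368, 0.704]
force: [-1.0, -0.7, -0.7]
width: 0.75
gripper_force: 0.0
shift(tool,units of 20mm) [0.27 0.05 2.84] turn(units of 4deg) [-0.26  0.2   0.36] world left mm [ 26.3  19.7 -46.6] F [-1.  -0.7 -0.7] t 5.17 w 0.75 gf 0.0 q [-0.64  0.17 -0.05  2.41  1.69  0.13 -1.82]
```

```bash
python3 -m handwheel '[[0.1,0.02,0.5,0,0,0],[0.1,0.02,0.5,0,0,0],[0,0,0,0,0,0],[0,0,0,0,0,0],[0,0,0,0,0,0]]'; python3 -c "
from goal import *; need(at(.091),Rg)"
```

```text
clock: 5.58
position: [0.4741, 0.2673, 0.1381]
ee_rot: [1.372, 2.367, 0.704]
force: [-0.4, 0.1, -0.7]
width: 0.75
gripper_force: 0.0
shift(tool,units of 20mm) [0.09 0.02 1.85] turn(units of 4deg) [-0.25  0.2   0.34] world left mm [ 17.8  11.2 -30.6] F [-0.4  0.1 -0.7] t 5.58 w 0.75 gf 0.0 q [-0.55  0.23 -0.16  2.39  1.92  0.17 -2.05]
```

```bash
python3 -m handwheel '[[0.05,0,0.4,-0.1,0.05,0.1],[0.04,0.02,0.4,-0.1,0.05,0.1],[0,0,0.4,-0.05,0.1,0.1],[0,0,0.4,0,0,0],[0,0,0.25,0,0,0],[0,0,0,0,0,0],[0,0,0,0,0,0]]'; python3 -c "
from goal import *; need(at(.091),Rg)"
```

```text
clock: 6.17
position: [0.4921, 0.279, 0.1074]
ee_rot: [1.39, 2.355, 0.74]
force: [-0.0, -0.1, 0.4]
width: 0.753
gripper_force: 0.0
shift(tool,units of 20mm) [-0.02 -0.01 -0.02] turn(units of 4deg) [-0.01  0.    0.05] world left mm [-0.2 -0.5  0.1] F [-0.  -0.1  0.4] t 6.17 w 0.753 gf 0.0 q [-0.36  0.35 -0.38  2.38  2.2   0.28 -2.33]
```

```bash
python3 -m handwheel '[[0,0,0,0,0,0],[0,0,0,0,0,0],[0,0,0,0,0,0],[0,0,0,0,0,0],[0,0,0,0,0,0],[0,0,0,0,0,0],[0,0,0,0,0,0],[0,0,0,0,0,0]]' 0 35
python3 - <<'E'
from h import *; from goal import *; need(at(.091),Rg)
ims=[]
for n,(x,y) in {"scene":(320,220),"top":(150,200)}.items():
    ims.append(cv2.resize(cam(n)["image"][y:y+150,x:x+130,::-1],(400,462),interpolation=cv2.INTER_CUBIC))
cv2.imwrite("pics/grasp.png",np.hstack(ims))
E
```

```text
clock: 6.83
position: [0.4922, 0.2793, 0.1074]
ee_rot: [1.39, 2.355, 0.741]
force: [-0.9, -0.3, 0.4]
width: 0.36
gripper_force: 35.0
shift(tool,units of 20mm) [-0.03 -0.02 -0.03] turn(units of 4deg) [-0.   -0.01  0.05] world left mm [-0.3 -0.8  0.1] F [-0.9 -0.3  0.4] t 6.83 w 0.36 gf 35.0 q [-0.36  0.35 -0.38  2.38  2.21  0.28 -2.33]
```

View pics/grasp.png

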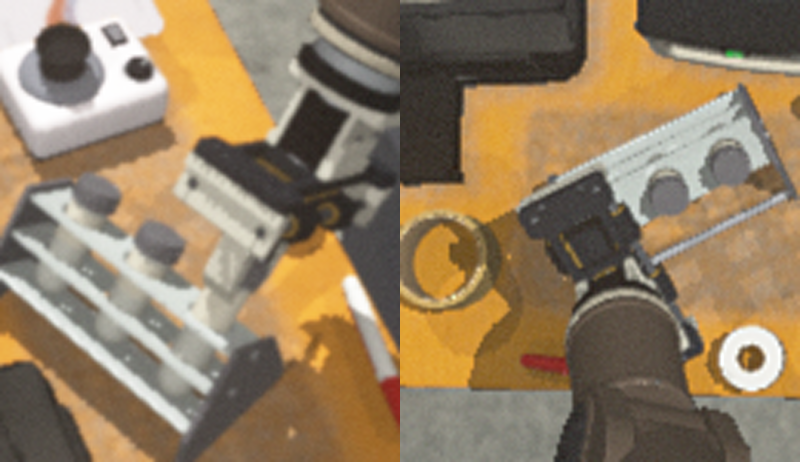

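The fingers hold the long tube's cap (scene crop about (225,270)), with an opening of 33 mm, which matches the cap. The neighbouring tubes are untouched. Now I withdraw along the tube axis.

```bash
cat >> goal.py <<'E'
GP=np.array([.4922,.2793,.1074]); GR=R.from_rotvec([1.39,2.355,.741])
gz=GR.as_matrix()[:,2]
def back(d): return GP-gz*d
E
python3 -m handwheel '[[0,0,-0.3,0,0,0],[0,0,-0.4,0,0,0],[0,0,-0.4,0,0,0],[0,0,-0.4,0,0,0],[0,0,0,0,0,0]]' && python3 -c "
from goal import *; need(back(.03),GR)" &&  python3 -m handwheel '[[0,0,-0.3,0,0,0],[0,0,-0.3,0,0,0],[0,0,-0.3,0,0,0],[0,0,-0.3,0,0,0],[0,0,0,0,0,0]]' ; python3 -c "
from goal import *; need(back(.054),GR)"
```

```text
clock: 7.35
position: [0.4766, 0.2709, 0.1331]
ee_rot: [1.389, 2.355, 0.743]
force: [-0.6, 0.4, -0.9]
width: 0.365
gripper_force: 35.0
shift(tool,units of 20mm) [-0.01 -0.01  0.06] turn(units of 4deg) [ 0.02 -0.01  0.  ] world left mm [ 0.5  0.1 -1.1] F [-0.6  0.4 -0.9] t 7.35 w 0.365 gf 35.0 q [-0.43  0.25 -0.3   2.4   2.1   0.21 -2.24]
clock: 7.77
position: [0.4648, 0.2644, 0.1522]
ee_rot: [1.39, 2.355, 0.742]
force: [0.7, 0.1, -0.1]
width: 0.361
gripper_force: 35.0
shift(tool,units of 20mm) [-0.01 -0.01  0.03] turn(units of 4deg) [ 0.01 -0.01  0.  ] world left mm [ 0.2  0.  -0.6] F [ 0.7  0.1 -0.1] t 7.77 w 0.361 gf 35.0 q [-0.52  0.18 -0.19  2.41  1.92  0.16 -2.07]
```

```bash
python3 -m handwheel '[[0,0,-0.25,0,0,0],[0,0,-0.25,0,0,0],[0,0,-0.25,0,0,0],[0,0,-0.25,0,0,0],[0,0,-0.25,0,0,0],[0,0,-0.25,0,0,0],[0,0,0,0,0,0]]' ; python3 -c "
from goal import *; need(back(.084),GR); need(back(.08)+np.array([0,0,.06]),down(p[2]))"
```

```text
clock: 8.35
position: [0.4499, 0.256, 0.1764]
ee_rot: [1.39, 2.355, 0.741]
force: [-0.1, 0.4, 0.1]
width: 0.361
gripper_force: 35.0
shift(tool,units of 20mm) [0.01 0.   0.01] turn(units of 4deg) [ 0.  0. -0.] world left mm [ 0.1  0.2 -0.2] F [-0.1  0.4  0.1] t 8.35 w 0.361 gf 35.0 q [-0.6   0.1  -0.11  2.42  1.4   0.13 -1.56]
shift(tool,units of 20mm) [ 0.    1.72 -2.25] turn(units of 4deg) [8.75 0.01 0.04] world left mm [ 2.1  1.3 56.6] F [-0.1  0.4  0.1] t 8.35 w 0.361 gf 35.0 q [-0.6   0.1  -0.11  2.42  1.4   0.13 -1.56]
```

```bash
python3 -m handwheel '[[0,0.4,-0.6,0,0,0],[0,0.4,-0.6,0,0,0],[0,0.4,-0.6,0.3,0,0],[0,0.3,-0.5,0.6,0,0],[0,0,0,0.7,0,0],[0,0,0,0.7,0,0],[0,0,0,0.7,0,0],[0,0,0,0.7,0,0]]' ; python3 -m handwheel '[[0,0,0,0.8,0,0],[0,0,0,0.8,0,0],[0,0,0,0.8,0,0],[0,0,0,0.8,0,0],[0,0,0,0.8,0,0],[0,0,0,0.8,0,0],[0,0,0,0,0,0],[0,0,0,0,0,0]]' ;python3 -c "
from goal import *; need(np.array([.52,.009,.24]),down(p[2]))"
```

```text
clock: 9.02
position: [0.4551, 0.2507, 0.206]
ee_rot: [1.48, 2.478, 0.483]
force: [0.7, -0.1, 0.2]
width: 0.361
gripper_force: 35.0
clock: 9.68
position: [0.4558, 0.2508, 0.2053]
ee_rot: [1.59, 2.654, 0.069]
force: [0.2, -0.6, -0.5]
width: 0.357
gripper_force: 35.0
shift(tool,units of 20mm) [-12.2   -2.76  -1.7 ] turn(units of 4deg) [ 0.89  0.25 -0.14] world left mm [  64.2 -241.8   34.7] F [ 0.2 -0.6 -0.5] t 9.68 w 0.357 gf 35.0 q [-0.37  0.27 -0.31  1.89  0.14  0.94 -0.25]
```

```bash
python3 -m handwheel '[[0,0,-0.7,0.3,0.08,0],[0,0,-0.7,0.3,0.08,0],[0,0,-0.5,0.3,0.08,0],[-0.4,-0.1,0,0,0,0],[-0.7,-0.16,0,0,0,0],[-0.7,-0.16,0,0,0,0],[-0.7,-0.16,0,0,0,0],[-0.7,-0.16,0,0,0,0]]' ; python3 -m handwheel '[[-0.7,-0.16,0,0,0,0],[-0.7,-0.16,0,0,0,0],[-0.7,-0.16,0,0,0,0],[-0.7,-0.16,0,0,0,0],[-0.7,-0.16,0,0,0,0],[-0.7,-0.16,0,0,0,0],[-0.7,-0.16,0,0,0,0],[0,0,0,0,0,0]]' ;python3 -c "
from goal import *; need(np.array([.52,.009,.24]),down(p[2]))"
```

```text
clock: 10.35
position: [0.4702, 0.1853, 0.2431]
ee_rot: [1.614, 2.695, -0.0]
force: [0.3, 0.5, -0.9]
width: 0.362
gripper_force: 35.0
clock: 11.02
position: [0.4971, 0.086, 0.2429]
ee_rot: [1.619, 2.691, -0.003]
force: [-0.5, -1.1, 0.2]
width: 0.365
gripper_force: 35.0
shift(tool,units of 20mm) [-3.94 -0.79  0.15] turn(units of 4deg) [-0.02  0.02 -0.19] world left mm [ 22.9 -77.   -2.9] F [-0.5 -1.1  0.2] t 11.02 w 0.365 gf 35.0 q [-0.1   0.24 -0.22  1.82  0.06  1.09  0.15]
```

```bash
cat > look.py <<'E'
from h import *
import sys
def look(out,C=(.52,.009),w=130,h=150):
    o=observe(); Rt=R.from_rotvec(o["ee_rot"]).as_matrix(); P=o["position"]; z=Rt[:,2]; ims=[]
    for n,(x,y) in {"scene":(285,180),"top":(260,200)}.items():
        g=cam(n); k=400/w; im=cv2.resize(g["image"][y:y+h,x:x+w,::-1],(400,int(h*k)),interpolation=cv2.INTER_CUBIC)
        def dot(X,col): u=proj(g,X); cv2.circle(im,(int((u[0]-x+.5)*k),int((u[1]-y+.5)*k)),1,col,-1)
        for f in np.linspace(0,6.28,40):
            e=np.array([np.cos(f),np.sin(f),0])
            dot([C[0]+.024*e[0],C[1]+.024*e[1],.086],(255,255,0)); dot([C[0]+.020*e[0],C[1]+.020*e[1],.086],(0,255,255))
            dot(P+z*(.091-.0145)+.0145*(e[0]*Rt[:,0]+e[1]*Rt[:,1]),(255,0,255))
        for t in np.linspace(.02,.091,10): dot(P+z*t,(0,255,0))
        ims.append(im)
    cv2.imwrite(out,np.hstack(ims))
if __name__=="__main__": look(sys.argv[1])
E
python3 look.py pics/m1.png
```

```text
(no output)
```

View pics/m1.png

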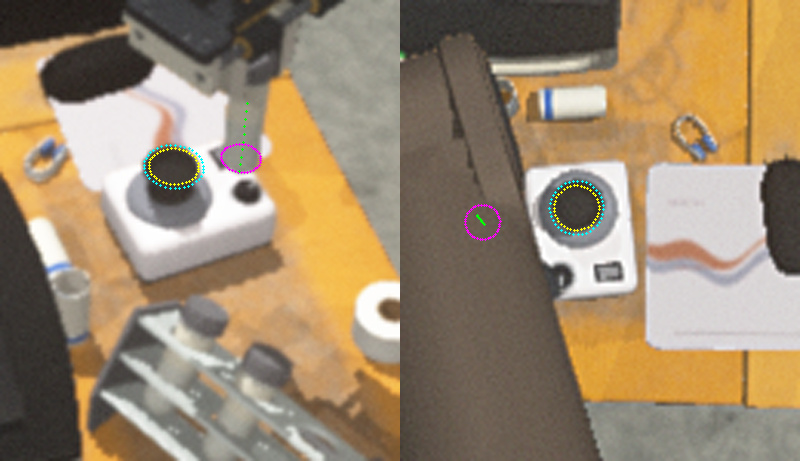

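Scene crop: the tube hangs upright, with its tip near (241,165), where predicted. The predicted cup rim lies on the real one in both views ((174,167) and (577,208)). Now I move over the cup.

```bash
python3 -m handwheel '[[-0.7,-0.14,0,0,0,-0.1],[-0.7,-0.14,0,0,0,-0.1],[-0.7,-0.14,0,0,0,0],[-0.7,-0.14,0,0,0,0],[-0.7,-0.14,0,0,0,0],[-0.44,-0.09,0.15,0,0,0],[0,0,0,0,0,0],[0,0,0,0,0,0]]' - 50;python3 -c "
from goal import *; need(np.array([.52,.009,.18]),down(p[2]))"; python3 look.py pics/m2.png
```

```text
clock: 11.78
position: [0.5208, 0.0145, 0.2403]
ee_rot: [-1.593, -2.705, -0.001]
force: [-0.7, -0.2, -0.2]
width: 0.356
gripper_force: 50.0
shift(tool,units of 20mm) [-0.23 -0.16  3.02] turn(units of 4deg) [-0.01 -0.03  0.08] world left mm [ -0.8  -5.5 -60.3] F [-0.7 -0.2 -0.2] t 11.78 w 0.356 gf 50.0 q [ 0.01  0.27 -0.18  1.79  0.05  1.09  0.32]
```

View pics/m2.png

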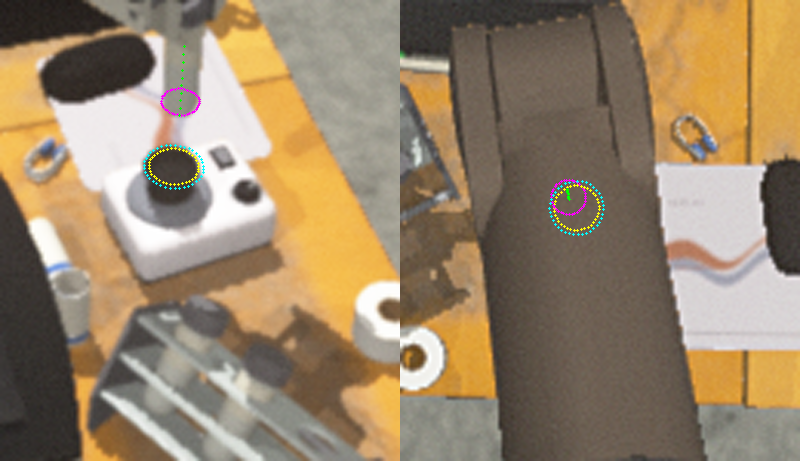

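The tube tip (180,105) matches its prediction above the cup. I correct the 5 mm offset in y and lower.

```bash
python3 -m handwheel '[[-0.23,-0.16,0.5,0,0,0],[0,0,0.6,0,0,0],[0,0,0.6,0,0,0],[0,0,0.6,0,0,0],[0,0,0.6,0,0,0],[0,0,0.4,0,0,0],[0,0,0,0,0,0],[0,0,0,0,0,0]]';python3 -c "
from goal import *; need(np.array([.52,.009,.158]),down(p[2]))"
```

```text
clock: 12.55
position: [0.5203, 0.0086, 0.1745]
ee_rot: [-1.592, -2.705, -0.0]
force: [-0.7, 0.5, -0.1]
width: 0.359
gripper_force: 50.0
shift(tool,units of 20mm) [ 0.02 -0.    0.82] turn(units of 4deg) [-0.02 -0.03  0.09] world left mm [ -0.3   0.4 -16.5] F [-0.7  0.5 -0.1] t 12.55 w 0.359 gf 50.0 q [ 0.02  0.33 -0.17  1.88  0.07  0.94  0.32]
```

```bash
python3 -m handwheel '[[0,0,0.2,0,0,0],[0,0,0.2,0,0,0],[0,0,0,0,0,0]]'; python3 -m handwheel '[[0,0,0.1,0,0,0],[0,0,0.1,0,0,0],[0,0,0,0,0,0]]';python3 -m handwheel '[[0,0,0.1,0,0,0],[0,0,0.1,0,0,0],[0,0,0,0,0,0],[0,0,0,0,0,0]]'
```

```text
clock: 12.8
position: [0.5204, 0.0084, 0.1664]
ee_rot: [-1.593, -2.706, -0.001]
force: [0.1, 0.4, -0.8]
width: 0.361
gripper_force: 50.0
clock: 13.05
position: [0.5208, 0.0085, 0.1629]
ee_rot: [-1.593, -2.706, -0.001]
force: [-0.0, -1.0, 4.1]
width: 0.358
gripper_force: 50.0
clock: 13.38
position: [0.521, 0.0084, 0.1594]
ee_rot: [-1.593, -2.706, -0.002]
force: [-1.1, -1.0, 7.4]
width: 0.358
gripper_force: 50.0
```

```bash
python3 -m handwheel '[[0,0,0.1,0,0,0],[0,0,0.1,0,0,0],[0,0,0,0,0,0]]'; python3 -m handwheel '[[0,0,0.1,0,0,0],[0,0,0,0,0,0],[0,0,0,0,0,0]]'
```

```text
clock: 13.63
position: [0.5218, 0.0082, 0.1567]
ee_rot: [1.594, 2.706, 0.003]
force: [-3.4, -1.6, 19.9]
width: 0.355
gripper_force: 50.0
clock: 13.88
position: [0.5232, 0.0083, 0.1563]
ee_rot: [1.593, 2.704, 0.006]
force: [-3.7, -2.1, 30.4]
width: 0.358
gripper_force: 50.0
```

```bash
python3 -m handwheel '[[0,0,-0.04,0,0,0],[0,0,0,0,0,0],[0,0,0,0,0,0],[0,0,0,0,0,0],[0,0,0,0,0,0],[0,0,0,0,0,0],[0,0,0,0,0,0],[0,0,0,0,0,0]]'; for i in 1 2 3; do python3 -m handwheel '[[0,0,0,0,0,0],[0,0,0,0,0,0],[0,0,0,0,0,0],[0,0,0,0,0,0],[0,0,0,0,0,0],[0,0,0,0,0,0],[0,0,0,0,0,0],[0,0,0,0,0,0]]'; done; python3 look.py pics/m3.png
```

```text
clock: 14.55
position: [0.5228, 0.0084, 0.1564]
ee_rot: [1.593, 2.705, 0.005]
force: [-3.3, -1.2, 24.4]
width: 0.355
gripper_force: 50.0
clock: 15.22
position: [0.5227, 0.0084, 0.1564]
ee_rot: [1.593, 2.705, 0.005]
force: [-2.9, -1.5, 25.6]
width: 0.36
gripper_force: 50.0
clock: 15.88
position: [0.5228, 0.0084, 0.1564]
ee_rot: [1.593, 2.705, 0.005]
force: [-3.4, -1.2, 25.0]
width: 0.359
gripper_force: 50.0
clock: 16.55
position: [0.5227, 0.0084, 0.1564]
ee_rot: [1.593, 2.705, 0.005]
force: [-4.0, -1.6, 24.6]
width: 0.355
gripper_force: 50.0
```

View pics/m3.png

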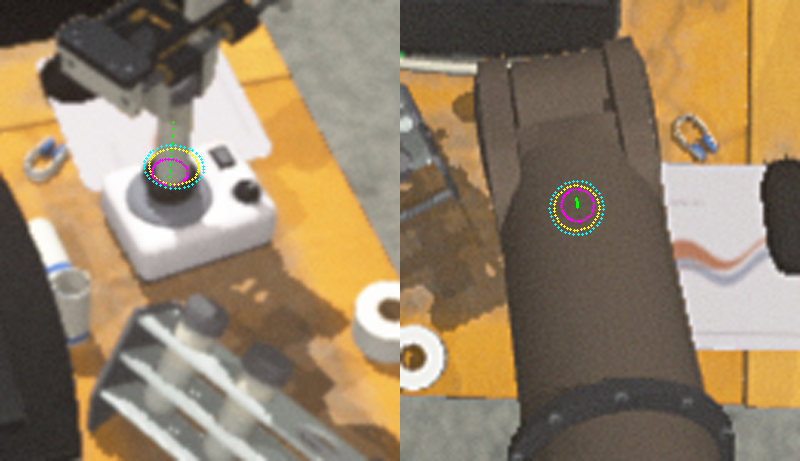

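Held at the stop (25 N, 8 mm of travel) for over 2.5 s, with the tube upright in the cup at (172,170). Now I lift and retrace.

```bash
python3 -m handwheel '[[0,0,-0.2,0,0,0],[0,0,-0.5,0,0,0],[0,0,-0.7,0,0,0],[0,0,-0.7,0,0,0],[0,0,-0.7,0,0,0],[0,0,-0.7,0,0,0],[0,0,-0.7,0,0,0],[0,0,0,0,0,0]]'; python3 -m handwheel '[[0.7,0.16,0,0,0,0],[0.7,0.16,0,0,0,0],[0.7,0.16,0,0,0,0],[0.7,0.16,0,0,0,0],[0.7,0.16,0,0,0,0],[0.7,0.16,0,0,0,0],[0.7,0.16,0,0,0,0],[0.7,0.16,0,0,0,0]]';python3 -m handwheel '[[0.7,0.16,0,0,0,0],[0.7,0.16,0,0,0,0],[0.7,0.16,0,0,0,0],[0.7,0.16,0,0,0,0],[0.7,0.16,0,0,0,0],[0.7,0.16,0,0,0,0],[0.7,0.16,0,0,0,0],[0,0,0,0,0,0]]' ;python3 -c "
from goal import *; need(np.array([.456,.251,.24]),GR);need(back(.09),GR)"
```

```text
clock: 17.32
position: [0.5219, 0.0085, 0.2401]
ee_rot: [1.593, 2.706, 0.004]
force: [1.6, -0.2, -0.3]
width: 0.361
gripper_force: 50.0
clock: 17.98
position: [0.488, 0.1192, 0.237]
ee_rot: [-1.592, -2.705, 0.0]
force: [0.3, 0.6, -1.5]
width: 0.357
gripper_force: 50.0
clock: 18.65
position: [0.4592, 0.2181, 0.2373]
ee_rot: [-1.587, -2.707, -0.001]
force: [-0.3, 0.2, -1.1]
width: 0.361
gripper_force: 50.0
shift(tool,units of 20mm) [ 1.51  0.66 -0.13] turn(units of 4deg) [-8.76 -0.1   0.07] world left mm [-3.2 32.9  2.7] F [-0.3  0.2 -1.1] t 18.65 w 0.361 gf 50.0 q [-0.31  0.26 -0.3   1.82  0.08  1.08 -0.12]
shift(tool,units of 20mm) [1.88 0.36 2.81] turn(units of 4deg) [-8.76 -0.1   0.07] world left mm [-12.2  36.4 -56.2] F [-0.3  0.2 -1.1] t 18.65 w 0.361 gf 50.0 q [-0.31  0.26 -0.3   1.82  0.08  1.08 -0.12]
```

```bash
python3 -m handwheel '[[0.6,0.12,0,0,0,0],[0.6,0.12,0,0,0,0],[0.68,0.12,0,0,0,0],[0,0,0,-0.7,0,0],[0,0,0,-0.7,0,0],[0,0,0,-0.7,0,0],[0,0,0,-0.7,0,0],[0,0,0,-0.7,0,0]]'; python3 -m handwheel '[[0,0,0,-0.7,0,0],[0,0,0,-0.7,0,0],[0,0,0,-0.7,0,0],[0,0,0,-0.7,0,0],[0,0,0,-0.5,0,0],[0,0,0,0,0,0],[0,0,0,0,0,0]]';python3 -c "
from goal import *; need(back(.09),GR)"
```

```text
clock: 19.32
position: [0.4488, 0.2507, 0.2375]
ee_rot: [1.524, 2.586, 0.32]
force: [-0.2, 0.1, -1.0]
width: 0.356
gripper_force: 50.0
clock: 19.9
position: [0.4484, 0.2507, 0.2376]
ee_rot: [1.444, 2.45, 0.591]
force: [1.0, -0.2, -0.4]
width: 0.358
gripper_force: 50.0
shift(tool,units of 20mm) [ 0.2  -1.26  2.53] turn(units of 4deg) [-1.98 -0.05  0.01] world left mm [ -1.5   3.8 -56.4] F [ 1.  -0.2 -0.4] t 19.9 w 0.358 gf 50.0 q [-0.34  0.03 -0.33  2.2   0.18  0.45 -0.31]
```

```bash
python3 -m handwheel '[[0.05,-0.25,0.5,-0.3,0,0],[0.05,-0.25,0.5,-0.3,0,0],[0.05,-0.2,0.5,-0.3,0,0],[0.05,-0.2,0.3,-0.3,0,0],[0,0,0,-0.3,0,0],[0,0,0,-0.3,0,0],[0,0,0,-0.2,0,0],[0,0,0,0,0,0]]';python3 -c "
from goal import *; need(back(.09),GR)"
```

```text
clock: 20.57
position: [0.4486, 0.2556, 0.1975]
ee_rot: [1.388, 2.356, 0.747]
force: [0.1, -0.2, -0.2]
width: 0.358
gripper_force: 50.0
shift(tool,units of 20mm) [-0.01 -0.55  0.61] turn(units of 4deg) [ 0.04 -0.05  0.01] world left mm [ -1.7  -1.1 -16.3] F [ 0.1 -0.2 -0.2] t 20.57 w 0.358 gf 50.0 q [-0.54  0.06 -0.17  2.39  0.94  0.15 -1.09]
```

Orientation reached. Before inserting, I line up at 90 mm and check how the tube sits in the grip.

```bash
python3 -m handwheel '[[0,-0.15,0.15,0,0,0],[0,-0.15,0.15,0,0,0],[0,-0.15,0.15,0,0,0],[0,-0.1,0.16,0,0,0],[0,0,0,0,0,0],[0,0,0,0,0,0]]';python3 - <<'E'
from goal import *; need(back(.09),GR)
from h import *
o=observe(); Rt=R.from_rotvec(o["ee_rot"]).as_matrix(); P=o["position"]; ims=[]
for n,(x,y) in {"scene":(320,220),"top":(160,200)}.items():
    g=cam(n); w=120;k=400/w; im=cv2.resize(g["image"][y:y+140,x:x+w,::-1],(400,int(140*k)),interpolation=cv2.INTER_CUBIC)
    def dot(X,col): u=proj(g,X); cv2.circle(im,(int((u[0]-x+.5)*k),int((u[1]-y+.5)*k)),1,col,-1)
    for f in np.linspace(0,6.28,40):
        e=np.cos(f)*Rt[:,0]+np.sin(f)*Rt[:,1]
        dot(P+Rt[:,2]*.0765+.0145*e,(255,0,255)); dot(P+Rt[:,2]*.04+.0145*e,(255,255,0))
        dot(tip+axw*.066+.01625*e,(0,255,0))
    dot(P+Rt[:,2]*.091,(0,0,255))
    ims.append(im)
cv2.imwrite("pics/ins.png",np.hstack(ims))
E
```

```text
clock: 21.07
position: [0.4473, 0.255, 0.1817]
ee_rot: [1.388, 2.356, 0.747]
force: [-0.4, -1.0, -0.2]
width: 0.357
gripper_force: 50.0
shift(tool,units of 20mm) [-0.02 -0.04  0.01] turn(units of 4deg) [ 0.04 -0.05  0.  ] world left mm [-0.3 -0.5 -0.6] F [-0.4 -1.  -0.2] t 21.07 w 0.357 gf 50.0 q [-0.57  0.08 -0.14  2.42  1.31  0.13 -1.47]
```

View pics/ins.png

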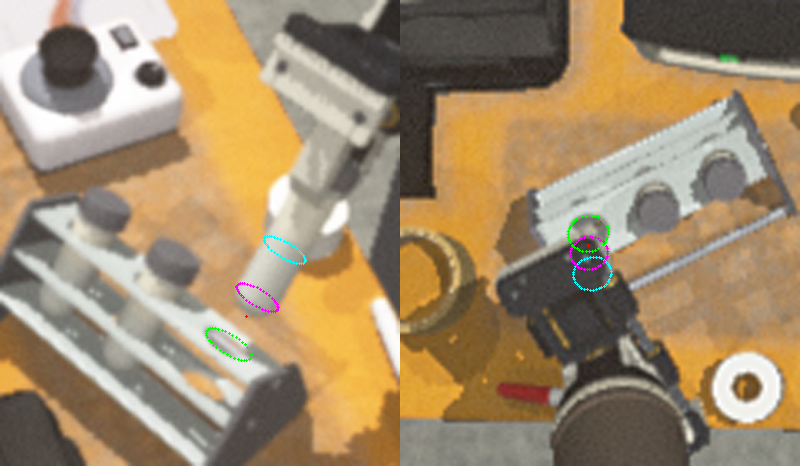

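The tube lines up with the prediction, its tip at about (245,312) facing the empty hole at (228,345). I insert slowly, watching the force.

```bash
python3 -m handwheel '[[-0.02,-0.04,0.25,0,0,0],[0,0,0.25,0,0,0],[0,0,0.25,0,0,0],[0,0,0.25,0,0,0],[0,0,0.25,0,0,0],[0,0,0.25,0,0,0],[0,0,0,0,0,0]]';python3 -c "
from goal import *; need(back(.06),GR)";python3 -m handwheel '[[0,0,0.2,0,0,0],[0,0,0.2,0,0,0],[0,0,0.2,0,0,0],[0,0,0,0,0,0]]';python3 -c "
from goal import *; need(back(.048),GR)"
```

```text
clock: 21.75
position: [0.4618, 0.2629, 0.1564]
ee_rot: [1.389, 2.356, 0.748]
force: [0.5, -0.7, -0.4]
width: 0.355
gripper_force: 50.0
shift(tool,units of 20mm) [-0.01  0.01 -0.  ] turn(units of 4deg) [ 0.05 -0.06 -0.  ] world left mm [ 0.2 -0.1  0.2] F [ 0.5 -0.7 -0.4] t 21.75 w 0.355 gf 50.0 q [-0.48  0.17 -0.24  2.41  1.87  0.16 -2.02]
clock: 22.08
position: [0.4682, 0.2663, 0.1472]
ee_rot: [1.388, 2.355, 0.749]
force: [1.6, 1.1, -0.1]
width: 0.359
gripper_force: 50.0
shift(tool,units of 20mm) [-0.01 -0.02  0.01] turn(units of 4deg) [ 0.06 -0.05 -0.  ] world left mm [-0.1 -0.2 -0.4] F [ 1.6  1.1 -0.1] t 22.08 w 0.359 gf 50.0 q [-0.42  0.21 -0.3   2.41  1.97  0.19 -2.12]
```

```bash
python3 -m handwheel '[[0,0,0.2,0,0,0],[0,0,0.2,0,0,0],[0,0,0.2,0,0,0],[0,0,0.2,0,0,0],[0,0,0,0,0,0]]';python3 -m handwheel '[[0,0,0.2,0,0,0],[0,0,0.2,0,0,0],[0,0,0.2,0,0,0],[0,0,0.2,0,0,0],[0,0,0,0,0,0]]';python3 -c "
from goal import *; need(back(.0),GR)"
```

```text
clock: 22.5
position: [0.4761, 0.2708, 0.1336]
ee_rot: [1.388, 2.355, 0.749]
force: [3.7, 1.3, -0.2]
width: 0.36
gripper_force: 50.0
clock: 22.92
position: [0.484, 0.2754, 0.1202]
ee_rot: [1.389, 2.356, 0.749]
force: [4.8, 2.2, 0.3]
width: 0.358
gripper_force: 50.0
shift(tool,units of 20mm) [-0.03  0.    0.78] turn(units of 4deg) [ 0.05 -0.06 -0.  ] world left mm [  8.2   3.9 -12.8] F [4.8 2.2 0.3] t 22.92 w 0.358 gf 50.0 q [-0.33  0.31 -0.41  2.39  2.14  0.27 -2.26]
```

```bash
python3 -m handwheel '[[0,0.03,0.2,0.04,0,0],[0,0.02,0.2,0,0,0],[0,0,0.15,0,0,0],[0,0,0.1,0,0,0],[0,0,0,0,0,0]]';python3 -c "
from goal import *; need(back(.0),GR)"
```

```text
clock: 23.33
position: [0.4907, 0.2792, 0.11]
ee_rot: [1.39, 2.359, 0.745]
force: [3.2, 1.1, -0.9]
width: 0.352
gripper_force: 50.0
shift(tool,units of 20mm) [-0.03 -0.02  0.15] turn(units of 4deg) [-0.   -0.07 -0.  ] world left mm [ 1.5  0.1 -2.6] F [ 3.2  1.1 -0.9] t 23.33 w 0.352 gf 50.0 q [-0.32  0.34 -0.43  2.38  2.16  0.29 -2.28]
```

```bash
python3 -m handwheel '[[0,0,0.1,0,0,0],[0,0,0,0,0,0]]';python3 -m handwheel '[[0,0,0.05,0,0,0],[0,0,0,0,0,0]]';python3 -m handwheel '[[0,0,0.05,0,0,0],[0,0,0,0,0,0]]';python3 -c "
from goal import *; need(back(.0),GR)"
```

```text
clock: 23.5
position: [0.4915, 0.2797, 0.1086]
ee_rot: [1.39, 2.359, 0.745]
force: [2.3, 1.4, 0.1]
width: 0.359
gripper_force: 50.0
clock: 23.67
position: [0.4919, 0.28, 0.1079]
ee_rot: [1.389, 2.359, 0.745]
force: [1.9, 0.1, 0.9]
width: 0.358
gripper_force: 50.0
clock: 23.83
position: [0.4923, 0.2803, 0.1073]
ee_rot: [1.389, 2.359, 0.745]
force: [-0.0, -0.6, 4.5]
width: 0.355
gripper_force: 50.0
shift(tool,units of 20mm) [-0.04 -0.02 -0.02] turn(units of 4deg) [ 0.01 -0.07  0.01] world left mm [-0.1 -1.   0.1] F [-0.  -0.6  4.5] t 23.83 w 0.355 gf 50.0 q [-0.31  0.35 -0.44  2.37  2.18  0.3  -2.29]
```

```bash
python3 -m handwheel '[[0,0,0.06,0,0,0],[0,0,0,0,0,0],[0,0,0,0,0,0]]' && python3 -m handwheel '[[0,0,0,0,0,0],[0,0,0,0,0,0],[0,0,0,0,0,0],[0,0,0,0,0,0],[0,0,0,0,0,0],[0,0,0,0,0,0]]' 0.75 && python3 -m handwheel '[[0,0,-0.25,0,0,0],[0,0,-0.25,0,0,0],[0,0,-0.25,0,0,0],[0,0,-0.25,0,0,0],[0,0,-0.25,0,0,0],[0,0,-0.25,0,0,0],[0,0,-0.25,0,0,0],[0,0,0,0,0,0]]'
```

```text
clock: 24.08
position: [0.4924, 0.2807, 0.107]
ee_rot: [1.388, 2.359, 0.746]
force: [-10.7, -6.2, 21.2]
width: 0.358
gripper_force: 50.0
clock: 24.58
position: [0.4929, 0.2806, 0.106]
ee_rot: [1.39, 2.359, 0.745]
force: [0.3, 0.2, -0.5]
width: 0.725
gripper_force: 0.0
clock: 25.25
position: [0.4753, 0.2708, 0.136]
ee_rot: [1.389, 2.358, 0.746]
force: [-0.4, 0.3, 0.2]
width: 0.749
gripper_force: 0.0
```

```bash
python3 -m handwheel '[[0,0,-0.25,0,0,0],[0,0,-0.25,0,0,0],[0,0,-0.25,0,0,0],[0,0,-0.25,0,0,0],[0,0,-0.25,0,0,0],[0,0,-0.25,0,0,0],[0,0,-0.25,0,0,0],[0,0,-0.25,0,0,0]]' && python3 -m handwheel '[[0,0.2,-0.3,0,0,0],[0.2,0.2,-0.3,0,0,0],[0.5,0.2,-0.3,0,0,0],[0.6,0.2,-0.3,0,0,0],[0.7,0.2,-0.3,0,0,0],[0.7,0.2,-0.3,0,0,0],[0.7,0,0,0,0,0],[0.7,0,0,0,0,0]]' && python3 -m handwheel '[[0.7,0,-0.3,0,0,0],[0.7,0,-0.3,0,0,0],[0.7,0,-0.3,0,0,0],[0.7,0,-0.3,0,0,0],[0.5,0,0,0,0,0],[0,0,0,0,0,0],[0,0,0,0,0,0]]'; python3 fit.py; python3 -c "
import cv2,numpy as np
a=cv2.imread('pics/scene_fit.png')[:,:440];b=cv2.imread('pics/top_fit.png')[:,:440]
m=np.hstack([a,b]);cv2.imwrite('pics/end.png',cv2.resize(m,(800,int(m.shape[0]*800/m.shape[1]))))"
```

```text
clock: 25.92
position: [0.4554, 0.2596, 0.1679]
ee_rot: [1.389, 2.358, 0.745]
force: [0.6, 0.8, 0.1]
width: 0.757
gripper_force: 0.0
clock: 26.58
position: [0.4148, 0.3314, 0.2116]
ee_rot: [1.39, 2.357, 0.747]
force: [-0.6, 0.0, -0.6]
width: 0.751
gripper_force: 0.0
clock: 27.17
position: [0.3707, 0.3819, 0.2306]
ee_rot: [1.388, 2.359, 0.745]
force: [0.1, -0.1, -0.9]
width: 0.75
gripper_force: 0.0
cap [0.4821 0.273  0.1215] 0.0009 model [0.4823 0.2733 0.1231]
cap [0.5231 0.2266 0.1008] 0.0022 model [0.5232 0.2273 0.1034]
cap [0.552  0.1739 0.1016] 0.0016 model [0.552  0.1747 0.1034]
rack [0.5419 0.2375 0.501 ] 28.70357896196294 [[-0.36, 0.0], [-0.64, 0.2], [-0.5, 0.17], [-0.16, -0.34], [-0.31, -0.55], [-0.2, -0.33]]
mouth [0.52   0.0091 0.0893] 0.0027
scene mixer area 1840
top mixer area 1457
```

View pics/end.png

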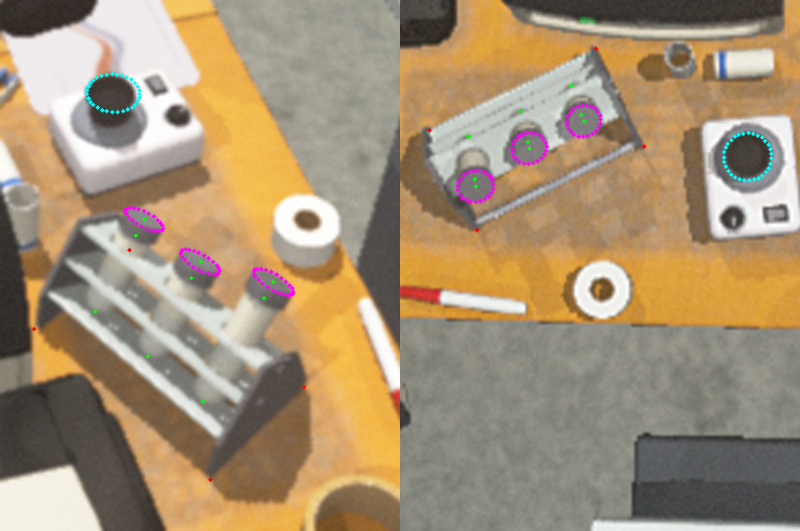

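The long tube is back in its place (cap at (273,283) and (476,185)), at the same spot as at the start. The short tubes, roll and marker have not moved, and the arm is clear.

```bash
python3 -c "
from cell import *; print(sign_off())"
```

```text
the job is handed in; nothing more can be done
None
```

I pressed the long tube into the mixer cup until it stopped (8 mm of travel, about 25 N), held it there for over 2.5 s, then put it back fully home in its rack place and let go; the job was handed in at about 27 s, with the other items on the desk unmoved.

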